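# Hold a frame side in the joining jig

### The arm

A 7-joint arm with a two-finger parallel gripper is mounted at the origin on the work surface. World frame = base frame: x ahead of the robot, y to its left, z up, the work surface at z = 0. Lengths are in mm, angles in degrees, forces in N, time in s.
With the tool pointing down it reaches from about 425 to 825 mm from the base axis. Payload 3.6 kg.
Tool frame: the origin (TCP) lies at the very end of the fingers, on their centre line; the grasp point (between the pads) lies 19 mm behind it (env.hold_point_z is the distance from the TCP to the grasp point, in mm); z points along the fingers, y is the line along which they close (so a half turn about z gives the same grasp; the last joint's range is limited). The gripper opens to 93 mm and grips with 3 to 60 N. Pads are 15 mm wide; open, the fingers measure 128 mm over their backs; the gripper's body (75 mm by 188 mm) begins 65 mm behind the grasp point.
Start: joints at [-76.232, 35.231, -0.722, 81.555, 0.464, 63.22, -2.315], TCP at [171.337, 626.981, 218.64] pointing down, gripper open.
Joint ranges: [-178.69, 178.69], [-17.37, 117.87], [-77.05, 75.6], [15.02, 138.74], [-78.02, 258.01], [0.78, 113.62], [-162.83, 162.83]. Speed limits (degrees/s): [159.86, 159.86, 180, 180, 180, 180, 180].

### API

Orientations are given as [roll, pitch, yaw] about the fixed x, y, z axes, in that order (R = Rz(yaw) Ry(pitch) Rx(roll)).
In Python, from rig import env gives the robot as it stands.
- The arm moves only by the tool jog_arm, called after "Call:" as a command line: name --argument value ..., lists and objects as JSON in quotes. Schema: {"type":"object","properties":{"motion":{"type":"object","properties":{"sx":{"type":"array","items":{"type":"number"},"minItems":1,"maxItems":20},"sy":{"type":"array","items":{"type":"number"},"minItems":1,"maxItems":20},"sz":{"type":"array","items":{"type":"number"},"minItems":1,"maxItems":20},"rz":{"type":"array","items":{"type":"number"},"minItems":1,"maxItems":20}},"additionalProperties":false,"required":["sx","sy","sz","rz"]},"finger_gap":{"type":"number"},"only":{"type":"string"},"quiet":{"type":"boolean"},"lines":{"type":"string"}},"required":["motion"],"additionalProperties":false}. motion is an object with one list for each field, all of the same length, 1 to 20, a row being the entries at one place: sx, sy, sz (the shift in mm), rz (a turn about the tool's z in degrees); each row is the pose to reach, as a shift and turn from the pose commanded when the call began, along the tool's axes at that moment; what a row does not reach only later rows make up. A row lasts 1/12 s, in which the tool goes at most 41.7 mm and 7.16 degrees, less where a joint would pass 70% of its speed; a pose out of reach is approached as far as the arm can. finger_gap is the opening from 0.0 (shut) to 1.0 (fully open), set as the call begins (left out keeps the last). The fingers move at their own pace and stop on an object; the grip force is fixed at half the most. Time passes only in rows, so rows that do not move let the fingers close. The tool returns the time, the measured TCP pose, the force, the opening and the grip force at its end. only (a regular expression) keeps the lines of the reply that match it, lines (a string "A,B") keeps lines A to B, and quiet returns only ok. Input that does not fit is refused with a message, and nothing moves.
- env.observe(): the state, without advancing time (a new reading comes with each control period).
- env.get_image(name): name is "side" or "top"; returns a dict with "pixels" (420x560x3 uint8, blue, green, red), "fx", "fy", "cx", "cy" (pixels), "dist" ([k1, k2, p1, p2, k3] as OpenCV has them; the pictures are not rectified), "R" (3x3) and "t" (3): a world point X has camera coordinates R X + t. Camera axes: x right, y down, z forward; pixel columns grow to the right and rows downward; lengths in mm; the calibration is good to about 2 mm. A picture is of the moment at which its call begins. There is no depth.
- env.hand_in(): hands the job in; it is judged then, once.
The state is a dict: "t": time; "joint_pos": joint angles; "joint_vel": joint speeds; "effort": joint torques, N m; "tool_pos": TCP position; "eef_rot": TCP orientation; "wrist_force": force on the tool from outside, world axes, zero at the start; "ft_torque": the same for the moment, N m; "gripper_width": opening from 0.0 (shut) to 1.0 (fully open); "gripper_force": force on a finger pad.
Only numpy, scipy, OpenCV 4.12 (cv2) and the standard library are available. Lean on these libraries where they do the work, as an engineer would, in place of code of your own. Each camera call takes 0.05 s, during which the arm holds its last target. There are 200 camera calls.

### The job

Take the longer of the two loose mitred frame sides, set it flat on the bed of the joining jig between the two end stops with its long outer face toward the sprung fence, and press it squarely against that fence with a steady force of about 10 newtons, which pushes the fence back about 10 millimetres; never shove the fence with more than 20 newtons. You are my third hand while I pin the next piece on: finish while still holding that pressure, do not let go or ease off. Leave the short frame side, glue bottle, tape roll and sanding block where they are.

Things in the scene. Friction and masses are not known exactly. Their poses are not given: they have to be found in the camera images.
- rail_long: The longer (wanted) wooden picture-frame side, gilded top, 32 mm wide, 40 mm tall, lying flat. From above a trapezium, ends mitred at 45 degrees: outer face 200 mm long, inner face 136 mm, both upright and plain. Origin mid underside; y along its length, x across it, pointing out of the OUTER (long) face, z up. About 150 g. At the start its outer face looks roughly away from the robot.
- rail_long_outer (a point): Point on the outer (long) face of the long frame side, mid length, 6 mm above its underside, 16 mm from its middle along own x; axes as rail_long.
- rail_short: The shorter (leave alone) wooden picture-frame side, gilded top, 32 mm wide, 40 mm tall, lying flat. From above a trapezium, ends mitred at 45 degrees: outer face 150 mm long, inner face 86 mm, both upright and plain. Origin mid underside; y along its length, x across it, pointing out of the OUTER (long) face, z up. About 105 g. At the start its outer face looks roughly away from the robot.
- jig: Joining jig fixed to the bench: light wooden bed 170 mm (x) by 300 mm (y), its top 18 mm above the bench. Origin mid underside of the bed; x points across the bed to the fence (roughly away from the robot), y along the fence, z up. A fixed dark back block, 14 mm above the bed, from x = 71 to 83 mm. The robot's side of the bed is open and clear.
- jig_stop (a point): Middle of the facing side of the end stop at jig y = +106 mm, 6 mm above the bed; axes as jig. Its twin is at y = -106 mm: a 212 mm gap for the 200 mm frame side, entered from above or from the robot's side. Both stops are fixed aluminium, 20 mm wide in y, 12 mm above the bed, from jig x = -27.5 to 47.5 mm.
- fence_face (a point): Middle of the sprung fence's cork-faced pressing face (toward the robot), 6.5 mm above the bed; at rest at jig x = 20 mm, y = 0; moves with the fence; axes as jig. The fence is an aluminium bar 200 mm long, 20 mm deep, top 12.5 mm above the bed, so fingers gripping the upper part of a 40 mm tall frame side pass above it.
- fence (a joint): How far the sprung fence is pushed back along jig x, in m: 0 at rest, hard end at 0.025. The spring gives 1 N per mm from zero: 0.010 means 10 N of pressure. It slides freely and springs back when let go.
- glue_bottle: White plastic glue bottle, 60 mm diameter, 160 mm tall, standing; origin at the middle of its foot. Leave alone.
- tape_roll: Roll of paper tape lying flat, 80 mm outside, 54 mm hole, 24 mm high; origin at the middle of its underside. Leave alone.
- sanding_block: Cork sanding block 60 x 90 x 30 mm lying flat; origin at the middle of its underside. Leave alone.

How it is judged (in metres and radians):
On the way, in this order (a step that is already met when the one before it is completed fails the run):
1. the long frame side lies flat in the jig between the end stops, outer face toward the fence (z of rail_long in the frame of jig between 0.012 and 0.022 m and angle between rail_long's own z axis and vertical below 0.07 rad and angle between the y axis of rail_long and the y axis of jig, either way round below 0.06 rad and y of rail_long in the frame of jig between -0.0085 and 0.0085 m and x of rail_long_outer in the frame of fence_face above -0.03 m), for 0.1 s.
2. it is pressed against the fence with 6 to 15 N, steadily for 1.5 s (z of rail_long in the frame of jig between 0.012 and 0.022 m and angle between rail_long's own z axis and vertical below 0.07 rad and angle between the y axis of rail_long and the y axis of jig, either way round below 0.06 rad and y of rail_long in the frame of jig between -0.0085 and 0.0085 m and x of rail_long_outer in the frame of fence_face between -0.004 and 0.004 m and contact force between rail_long and fence between 6 and 15 N and value of joint fence between 0.0055 and 0.0155 m and contact force between the fingers and rail_long above 3 N), for 1.5 s.
At the end, for the whole second after the job is handed in: Ends with fingers pressing the long side: flat on the bed (5 mm, 0.07 rad), centred between stops within 8.5 mm, parallel to the fence (0.06 rad), outer face on it within 4 mm with 6 to 15 N (fence back 5.5 to 15.5 mm), at rest; the four bystanders within 20 mm of their starts (all of step 2 and linear speed of rail_long below 0.01 m/s and velocity of joint fence between -0.01 and 0.01 m/s and distance of each of rail_short, glue_bottle, tape_roll, sanding_block from where it was at the start of the episode below 0.02 m); the arm keeps its last pose, push and grip.
It fails at once if the fence is shoved with more than 20 N (contact force between anything else and fence above 20 N).
It fails at once if the short frame side, bottle, tape or sanding block is pushed away or knocked over (distance of any of rail_short, glue_bottle, tape_roll, sanding_block from where it was at the start of the episode above 0.03 m or angle between glue_bottle's own z axis and vertical above 0.5 rad).
It also fails if it takes over 45 s, if anything falls off the work surface, if the arm or the gripper's body presses on something with over 40 N, if the wrist force passes 120 N, or if a joint passes its speed limit or range.

## Working session

There is one attempt and no reset: what is moved stays moved. The work goes in short steps, Python scripts to look and compute and a tool call to move; the robot and the scene stay as the last step left them, time stands still between calls to the robot, and variables do not carry over. Pictures are saved under pics/ and viewed, at most 10 in all, crops included, and the job is handed in when it is done.

```bash
ls; mkdir -p pics
```

Run:
```python
from rig import env
import cv2,numpy as np
s=env.observe();print(s['t'],s['tool_pos'],s['eef_rot'],s['wrist_force'],s['gripper_width'],env.hold_point_z)
for n in('top','side'):
    g=env.get_image(n);cv2.imwrite(f'pics/{n}0.png',g['pixels']);print(n,g['fx'],g['fy'],g['cx'],g['cy'],g['dist'],np.round(g['R'],4).tolist(),g['t'])
```

```text
pics
rig.py
0.0 [171.13103132 626.26898615 217.51014997] [-1.79857864e+02  8.76984093e-04  1.64717672e+02] [ 0.60059741 -0.17468774 -0.4204132 ] 1.0035030755784131 18.8
top 436.01348571838673 436.01348571838673 278.69591020911076 206.77213214992264 [-0.12654755  0.          0.          0.          0.        ] [[0.0076, -0.9998, 0.0182], [-0.9944, -0.0095, -0.1055], [0.1057, -0.0173, -0.9942]] [ -10.67669067  609.11414466 1385.40804476]
side 511.1692893081963 511.1692893081963 277.75510795788665 211.44617589934765 [0.0118373 0.        0.        0.        0.       ] [[0.9849, -0.1729, -0.0094], [-0.1282, -0.6917, -0.7107], [0.1164, 0.7011, -0.7035]] [-568.89006352  100.80534533 1227.19355379]
```

View pics/top0.png

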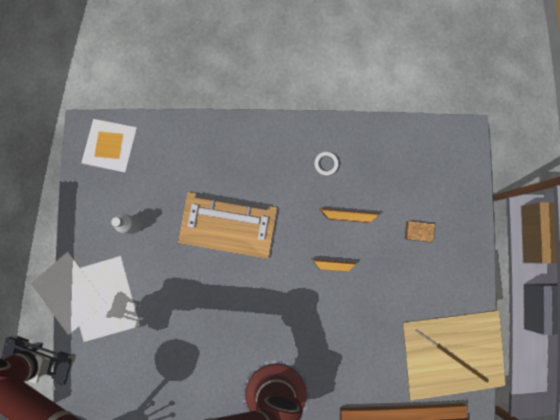

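View pics/side0.png

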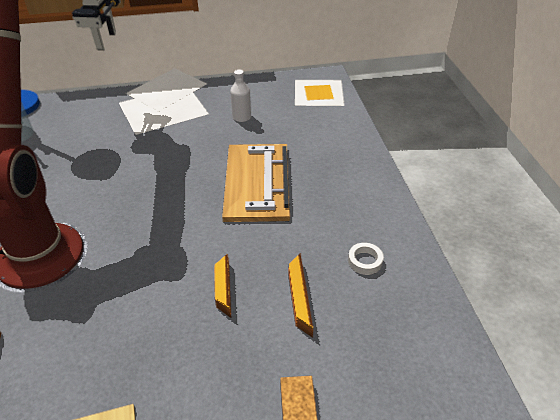

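The top view shows the long rail at about (350,215), the short rail at (335,265), the jig at (228,225), the bottle at (121,223) and the tape at (326,163). The side view has the long rail at (301,293) and the jig at (257,183). I'll zoom in for corners.

Run:
```python
import cv2
a=cv2.imread('pics/top0.png')[180:280,170:390];cv2.imwrite('pics/topc.png',cv2.resize(a,None,fx=3.6,fy=3.6,interpolation=cv2.INTER_CUBIC))
a=cv2.imread('pics/side0.png')[135:345,200:340];cv2.imwrite('pics/sidec.png',cv2.resize(a,None,fx=2.8,fy=2.8,interpolation=cv2.INTER_CUBIC))
```

```text
(no output)
```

View pics/topc.png

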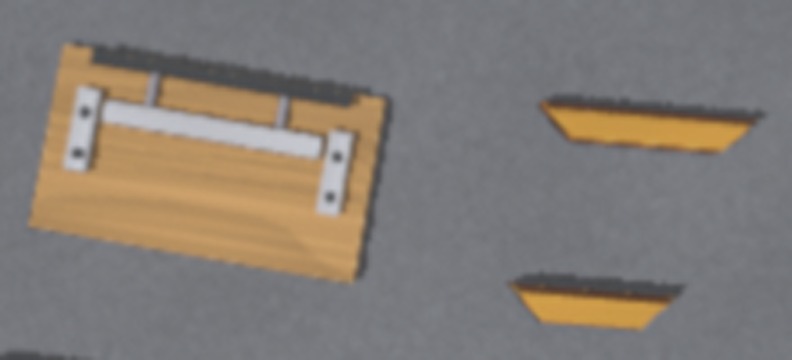

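View pics/sidec.png

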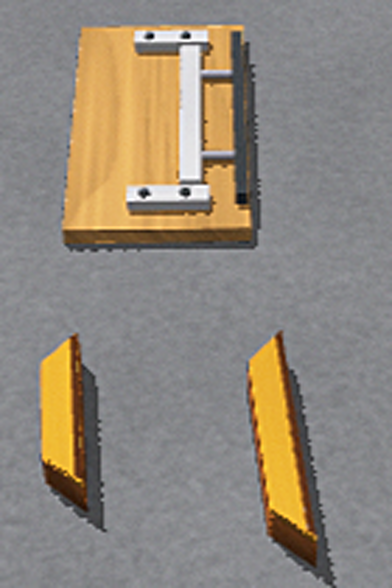

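The crops show the long rail's top corners at about (541,101), (760,117), (722,152) and (573,140) in the top crop, and (280,332), (317,540), (268,515) and (248,362) in the side crop. The jig's bed and stop corners are clear too. I'll fit both poses using both views.

Create h.py:
```python
import numpy as np,cv2
from rig import env
from scipy.optimize import least_squares
def cams(): return {n:{k:v for k,v in env.get_image(n).items()} for n in('top','side')}
def proj(c,X):
    R=np.array(c['R']);K=np.array([[c['fx'],0,c['cx']],[0,c['fy'],c['cy']],[0,0,1.]])
    return cv2.projectPoints(np.array(X,float),cv2.Rodrigues(R)[0],np.array(c['t'],float),K,np.array(c['dist'],float))[0][:,0]
def place(p,X,z0=0):
    a=p[2];X=np.array(X,float);R=np.array([[np.cos(a),-np.sin(a),0],[np.sin(a),np.cos(a),0],[0,0,1]])
    return X@R.T+[p[0],p[1],z0]
def fit(C,obs,p0,z0=0):  # obs: {cam:[(X,uv)...]}
    def f(p): return np.concatenate([(proj(C[n],place(p,[o[0] for o in l],z0))-[o[1] for o in l]).ravel() for n,l in obs.items()])
    r=least_squares(f,p0,loss='soft_l1');return r.x,f(r.x).reshape(-1,2)
T=lambda u,v:((u+.5)/3.6-.5+170,(v+.5)/3.6-.5+180)
S=lambda u,v:((u+.5)/2.8-.5+200,(v+.5)/2.8-.5+135)
def rail(L,z=40): return [(16,L/2,z),(16,-L/2,z),(-16,-L/2+32,z),(-16,L/2-32,z)]
```

Run:
```python
from h import *
C=cams();np.set_printoptions(precision=2,suppress=True)
z=lambda X,f,P:[(x,f(*p)) for x,p in zip(X,P)]
bed=[(85,150,18),(85,-150,18),(-85,-150,18),(-85,150,18)]
st=lambda s:[(47.5,s*126,30),(47.5,s*106,30),(-27.5,s*106,30),(-27.5,s*126,30)]
J={'top':z(bed,T,[(65,42),(388,96),(356,281),(30,227)])+z(st(1),T,[(78,86),(102,90),(88,171),(63,167)])+z(st(-1),T,[(354,133),(331,130),(316,212),(338,215)]),
'side':z(bed,S,[(244,26),(252,232),(63,232),(78,28)])+z(st(1)[2:],S,[(134,48),(136,31)])+z(st(-1),S,[(209,199),(209,185),(129,186),(127,199)])}
L={'top':z(rail(200),T,[(541,101),(760,117),(722,152),(573,140)]),'side':z(rail(200),S,[(280,332),(317,540),(268,515),(248,362)])}
Sh={'top':z(rail(150),T,[(512,283),(680,298),(644,328),(543,321)]),'side':z(rail(150),S,[(76,335),(84,483),(44,462),(42,360)])}
for n,o,p in(('jig',J,[600,150,0]),('long',L,[600,-200,0]),('short',Sh,[450,-200,0])):
    for sub in(o,{'top':o['top']},{'side':o['side']}):
        x,r=fit(C,sub,p);print(n,list(sub),x[:2],np.degrees(x[2]),abs(r).max(),r.std())
```

```text
jig ['top', 'side'] [549.16 160.65] -9.228016353220115 2.159874477811371 0.6509081172178566
jig ['top'] [550.52 161.46] -9.131003903080726 0.549140133231333 0.3010572131992326
jig ['side'] [547.8  158.54] -9.168129540196276 1.6490521788153956 0.6486276379423882
long ['top', 'side'] [ 582.07 -240.09] -4.215707819961428 3.5363737801826574 1.0999558791354005
long ['top'] [ 583.51 -237.26] -3.8677548837910325 0.36415129564716153 0.226202019374827
long ['side'] [ 581.09 -242.81] -4.2239986355217916 2.3580065345962 0.962257146846838
short ['top', 'side'] [ 421.15 -188.02] -4.262883368533976 3.4961168829415783 1.1711492833313444
short ['top'] [ 421.91 -187.15] -4.609478619214864 0.7787774399804448 0.44820852328993405
short ['side'] [ 420.39 -189.69] -3.6819771268271593 2.763406724389938 1.4428152963695904
```

Then second call. Use helper.

Add to h.py:
```python
from scipy.spatial.transform import Rotation as Ro
def goto(x,y,z,ydir):  # shift in tool axes to world TCP x,y,z with tool y axis at heading ydir deg
    s=env.observe();R=Ro.from_euler('xyz',s['eef_rot'],degrees=True).as_matrix()
    d=R.T@(np.array([x,y,z])-s['tool_pos']);h=np.degrees(np.arctan2(R[1,1],R[0,1]))
    t=-(ydir-h);t=(t+90)%180-90
    print('t %.2f'%s['t'],'pos',np.round(s['tool_pos'],1),'rot',np.round(s['eef_rot'],2),'F',np.round(s['wrist_force'],1),'w %.3f'%s['gripper_width'],'shift',np.round(d,1),'turn %.2f'%t)
```

```bash
python3 -c "
from h import *
goto(600,150,217,-4)"
```

```text
t 0.20 pos [171.2 626.6 217.9] rot [-179.91    0.    164.72] F [ 0.2  0.8 -0.5] w 0.997 shift [-539.2 -346.7    1.5] turn 78.72
```

Call:
jog_arm --motion '{"sx":[-540, -540, -540, -540, -540, -540, -540, -540, -540, -540, -540, -540, -540, -540, -540, -540, -540], "sy":[-347, -347, -347, -347, -347, -347, -347, -347, -347, -347, -347, -347, -347, -347, -347, -347, -347], "sz":[0, 0, 0, 0, 0, 0, 0, 0, 0, 0, 0, 0, 0, 0, 0, 0, 0], "rz":[78.7, 78.7, 78.7, 78.7, 78.7, 78.7, 78.7, 78.7, 78.7, 78.7, 78.7, 78.7, 78.7, 78.7, 78.7, 78.7, 78.7]}' --finger_gap 1.0

```text
t: 1.62
tool_pos: [603.7, 142.9, 218.5]
eef_rot: [179.9, 0.3, 85.5]
wrist_force: [0.6, 0.8, -0.6]
gripper_width: 0.999
gripper_force: 0.0
```

```bash
python3 -c "
from h import *
goto(582.8,-239,150,-4)"
```

```text
t 1.62 pos [603.7 142.9 218.5] rot [179.85   0.25  85.46] F [ 0.6  0.8 -0.6] w 0.999 shift [-382.     9.2   70.2] turn -0.54
```

Call:
jog_arm --motion '{"sx":[-386, -386, -386, -386, -386, -386, -386, -386, -386, -386, -386, -386, -386], "sy":[10, 10, 10, 10, 10, 10, 10, 10, 10, 10, 10, 10, 10], "sz":[70, 70, 70, 70, 70, 70, 70, 70, 70, 70, 70, 70, 70], "rz":[0, 0, 0, 0, 0, 0, 0, 0, 0, 0, 0, 0, 0]}'

```text
t: 2.7
tool_pos: [584.7, -232.7, 148.5]
eef_rot: [180.0, -0.2, 86.2]
wrist_force: [0.5, 0.8, -0.4]
gripper_width: 1.002
gripper_force: 0.0
```

Run:
```python
from h import *
goto(582.8,-239,60,-4)
C=cams()
a=C['top']['pixels'][180:280,290:430];b=C['side']['pixels'][200:350,220:420]
cv2.imwrite('pics/b.png',np.vstack([cv2.resize(a,(560,290)),cv2.resize(b,(560,310))]))
```

```text
t 2.70 pos [ 584.7 -232.7  148.5] rot [ 1.80e+02 -1.60e-01  8.62e+01] F [ 0.5  0.8 -0.4] w 1.002 shift [-6.6 -1.5 88.5] turn 0.20
```

View pics/b.png

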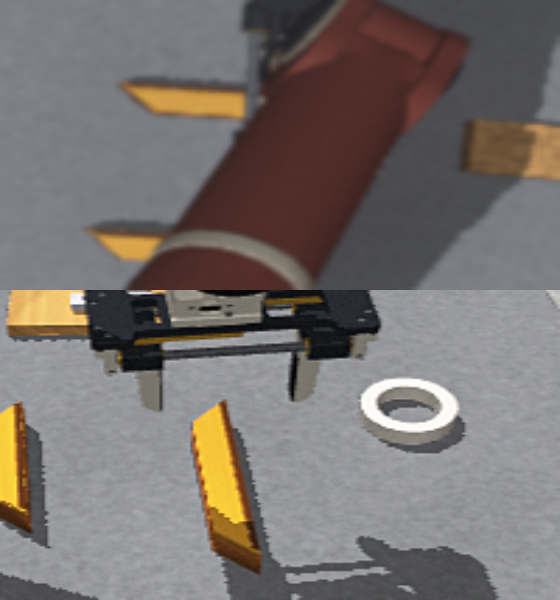

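The fingers straddle the long rail, clear of the short rail and the tape. Next I descend to TCP 17 mm and close.

Call:
jog_arm --motion '{"sx":[-6, -6, -6, -6, -6], "sy":[-1.5, -1.5, -1.5, -1.5, -1.5], "sz":[40, 80, 110, 131, 131], "rz":[0, 0, 0, 0, 0]}'

```text
t: 3.22
tool_pos: [579.4, -237.5, 13.0]
eef_rot: [-179.5, -0.3, 86.2]
wrist_force: [-1.2, 0.7, 0.2]
gripper_width: 1.003
gripper_force: 0.0
```

Call:
jog_arm --motion '{"sx":[0, 0, 0, 0, 0, 0, 0, 0], "sy":[0, 0, 0, 0, 0, 0, 0, 0], "sz":[0, 0, 0, 0, 0, 0, 0, 0], "rz":[0, 0, 0, 0, 0, 0, 0, 0]}' --finger_gap 0.0

```text
t: 3.88
tool_pos: [582.1, -241.8, 17.9]
eef_rot: [180.0, 0.0, 86.0]
wrist_force: [-0.0, -0.1, 0.1]
gripper_width: 0.474
gripper_force: 0.0
```

Call:
jog_arm --motion '{"sx":[0, 0, 0, 0], "sy":[0, 0, 0, 0], "sz":[-20, -50, -80, -80], "rz":[0, 0, 0, 0]}'

```text
t: 4.22
tool_pos: [585.6, -244.1, 103.8]
eef_rot: [179.4, 0.2, 86.0]
wrist_force: [0.2, 0.5, 0.8]
gripper_width: 0.187
gripper_force: 0.0
```

Run:
```python
from h import *
j=np.array([550,160.8]);a=np.radians(-9.13)
x,y=j+[np.cos(a)*-8,np.sin(a)*-8]
goto(x,y,97,-9.13)
```

```text
t 4.22 pos [ 585.6 -244.1  103.8] rot [179.37   0.25  85.99] F [0.2 0.5 0.8] w 0.187 shift [402.2 -71.9   4.3] turn 5.13
```

The fingers hadn't finished closing when I lifted, so the grasp was missed. I reopen and look at the rail.

Call:
jog_arm --motion '{"sx":[0, 0, 0, 0, 0, 0, 0, 0, 0, 0, 0, 0, 0, 0], "sy":[0, 0, 0, 0, 0, 0, 0, 0, 0, 0, 0, 0, 0, 0], "sz":[-50, -50, -50, -50, -50, -50, -50, -50, -50, -50, -50, -50, -50, -50], "rz":[0, 0, 0, 0, 0, 0, 0, 0, 0, 0, 0, 0, 0, 0]}' --finger_gap 1.0

```text
t: 5.38
tool_pos: [582.0, -241.8, 147.7]
eef_rot: [180.0, 0.0, 86.0]
wrist_force: [0.5, 0.0, 0.6]
gripper_width: 0.999
gripper_force: 0.0
```

Run:
```python
from h import *
goto(582.8,-239,17,-4)
C=cams()
for n in C: cv2.imwrite(f'pics/{n}1.png',C[n]['pixels'])
a=C['top']['pixels'][180:280,290:430];b=C['side']['pixels'][200:350,220:420]
cv2.imwrite('pics/c.png',np.vstack([cv2.resize(a,(560,290)),cv2.resize(b,(560,310))]))
```

```text
t 5.38 pos [ 582.  -241.8  147.7] rot [180.     0.    86.01] F [0.5 0.  0.6] w 0.999 shift [  2.8   0.6 130.7] turn 0.01
```

View pics/c.png

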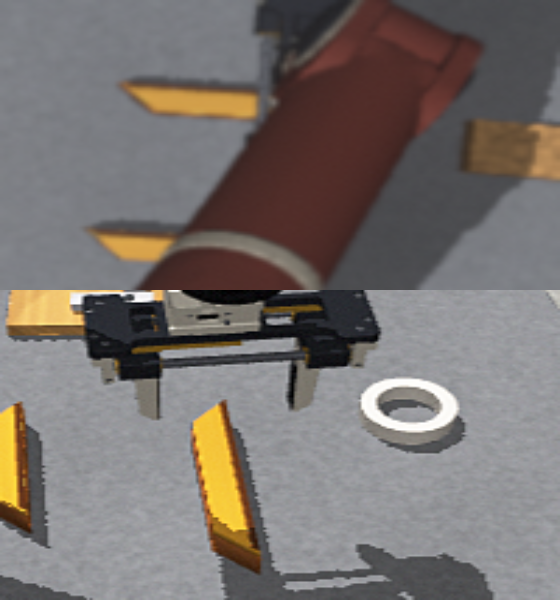

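The rail hasn't moved. Its far corner is still at (122,85) in the top half and its near end at (262,570) in the side half. I descend again and give the fingers longer to close.

Call:
jog_arm --motion '{"sx":[3, 3, 3, 3, 3, 3], "sy":[0.5, 0.5, 0.5, 0.5, 0.5, 0.5], "sz":[40, 80, 110, 130, 130, 130], "rz":[0, 0, 0, 0, 0, 0]}'

```text
t: 5.98
tool_pos: [582.2, -238.7, 17.0]
eef_rot: [-179.9, -0.0, 86.0]
wrist_force: [1.2, 0.2, -0.4]
gripper_width: 0.998
gripper_force: 0.0
```

Call:
jog_arm --motion '{"sx":[0, 0, 0, 0, 0, 0, 0, 0, 0, 0, 0, 0, 0, 0], "sy":[0, 0, 0, 0, 0, 0, 0, 0, 0, 0, 0, 0, 0, 0], "sz":[0, 0, 0, 0, 0, 0, 0, 0, 0, 0, 0, 0, 0, 0], "rz":[0, 0, 0, 0, 0, 0, 0, 0, 0, 0, 0, 0, 0, 0]}' --finger_gap 0.0

```text
t: 7.15
tool_pos: [582.9, -238.8, 17.7]
eef_rot: [180.0, 0.0, 86.0]
wrist_force: [0.3, -1.0, -0.0]
gripper_width: 0.346
gripper_force: 30.0
```

Gripped: opening 0.346 is 32 mm, at 30 N. I lift and carry it over to the jig.

Call:
jog_arm --motion '{"sx":[0, 0, 0, 0], "sy":[0, 0, 0, 0], "sz":[-20, -50, -70, -70], "rz":[0, 0, 0, 0]}'

```text
t: 7.48
tool_pos: [585.1, -240.4, 91.9]
eef_rot: [179.6, 0.2, 86.0]
wrist_force: [0.5, 0.1, -0.7]
gripper_width: 0.345
gripper_force: 30.0
```

Run:
```python
from h import *
j=np.array([550,160.8]);a=np.radians(-9.13)
x,y=j+[np.cos(a)*-8,np.sin(a)*-8]
goto(x,y,88,-9.13)
```

```text
t 7.48 pos [ 585.1 -240.4   91.9] rot [1.7957e+02 1.7000e-01 8.6000e+01] F [ 0.5  0.1 -0.7] w 0.345 shift [398.5 -71.    2.2] turn 5.13
```

Call:
jog_arm --motion '{"sx":[35, 75, 115, 155, 195, 235, 275, 315, 350, 380, 397.4, 397.4, 397.4, 397.4], "sy":[-6, -13, -20, -27, -34, -41, -48, -55, -61, -66, -68.6, -68.6, -68.6, -68.6], "sz":[0, 0, 0, 0, 0, 0, 0, 0, 0, 0, 0, 0, 0, 0], "rz":[0, 1, 2, 2, 3, 3, 4, 4, 5, 5.1, 5.1, 5.1, 5.1, 5.1]}'

```text
t: 8.65
tool_pos: [541.4, 160.6, 86.9]
eef_rot: [-179.9, 0.1, 80.8]
wrist_force: [0.7, 0.2, -0.9]
gripper_width: 0.342
gripper_force: 30.0
```

Run:
```python
from h import *
C=cams();goto(542.1,162.1,88,-9.13)
for n in C: cv2.imwrite(f'pics/{n}2.png',C[n]['pixels'])
a=C['top']['pixels'][175:275,165:295];b=C['side']['pixels'][70:240,190:330]
cv2.imwrite('pics/d.png',np.hstack([cv2.resize(a,None,fx=3,fy=3,interpolation=2).copy() if 0 else cv2.copyMakeBorder(cv2.resize(a,None,fx=3,fy=3,interpolation=2),0,210,0,0,0),cv2.resize(b,None,fx=2.8,fy=3,interpolation=2)]))
```

```text
t 8.75 pos [542.  159.9  87.4] rot [-1.7999e+02  1.0000e-01  8.0720e+01] F [-0.1 -0.6 -0.7] w 0.339 shift [ 2.2 -0.2 -0.6] turn -0.15
```

View pics/d.png

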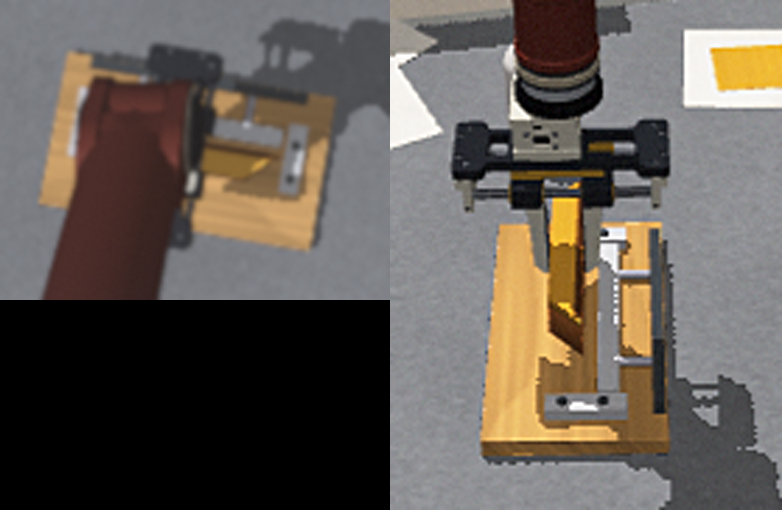

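In the side half, the rail's near outer corner is at about (583,322) on top and (582,352) at the bottom. In the top half it is at about (270,157). I'll compare these with the rail pose predicted from the tool.

Run:
```python
from h import *
C=cams();p=[542,160.3,np.radians(-9.13)]
obs={'side':[((16,-100,40),(258.3,177)),((16,-100,0),(258.3,187))],'top':[((16,-100,40),(254.7,227))]}
for n,l in obs.items():
    print(n,np.round(proj(C[n],place(p,[o[0] for o in l],70))-[o[1] for o in l],1), 'd/dy per 10mm',np.round(proj(C[n],place([p[0],p[1]+10,p[2]],[l[0][0]],70))-proj(C[n],place(p,[l[0][0]],70)),1))
# stop/jig: predicted vs seen near stop inner corners
q=[550,160.8,np.radians(-9.13)]
for n in C: print(n,'stop corners pred',np.round(proj(C[n],place(q,[(47.5,-106,30),(-27.5,-106,30)])),1))
```

```text
side [[ 0.5 -1.3]
 [ 1.1  0.8]] d/dy per 10mm [[-0.6 -2.6]]
top [[ 3.2 -1.2]] d/dy per 10mm [[-3.3 -0. ]]
top stop corners pred [[262.  215.6]
 [258.  238.4]]
side stop corners pred [[275.3 200.3]
 [246.  200.8]]
```

Run:
```python
import cv2,numpy as np
t=cv2.imread('pics/top2.png');s=cv2.imread('pics/side2.png')
a=cv2.resize(t[205:249,228:273],None,fx=8,fy=8,interpolation=0);b=cv2.resize(s[120:215,235:285],None,fx=6,fy=6,interpolation=0)
a=cv2.copyMakeBorder(a,0,570-a.shape[0],0,0,0)
cv2.imwrite('pics/e.png',np.hstack([a,b]));print(a.shape,b.shape)
```

```text
(570, 360, 3) (570, 300, 3)
```

View pics/e.png

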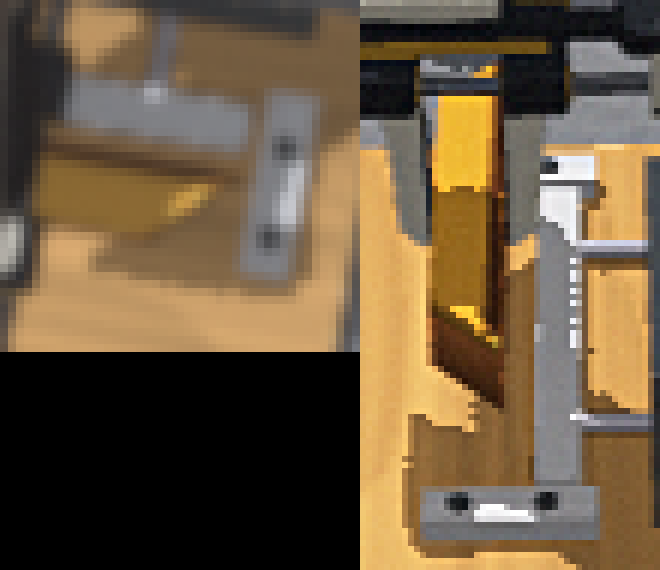

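The near outer top corner measures about (257.5,226.8) in the top image and (258.3,177) in the side image. Both are within 2 mm of the prediction, so about +1.3 mm along the rail centres it between the stops. I lower it now.

Call:
jog_arm --motion '{"sx":[1.3, 1.3, 1.3, 1.3, 1.3, 1.3, 1.3, 1.3, 1.3], "sy":[0, 0, 0, 0, 0, 0, 0, 0, 0], "sz":[15, 30, 40, 46, 49, 51, 51.5, 51.5, 51.5], "rz":[0, 0, 0, 0, 0, 0, 0, 0, 0]}'

```text
t: 9.6
tool_pos: [542.5, 163.8, 36.7]
eef_rot: [179.9, -0.0, 80.9]
wrist_force: [-0.5, -0.3, -1.6]
gripper_width: 0.338
gripper_force: 30.0
```

Call:
jog_arm --motion '{"sx":[0, 0], "sy":[0, 0], "sz":[0, 0], "rz":[0, 0]}'

```text
t: 9.77
tool_pos: [542.3, 163.8, 36.5]
eef_rot: [180.0, -0.0, 80.9]
wrist_force: [-0.2, -0.3, -2.3]
gripper_width: 0.339
gripper_force: 30.0
```

Call:
jog_arm --motion '{"sx":[0, 0, 0, 0], "sy":[0, 0, 0, 0], "sz":[0.5, 1, 1, 1], "rz":[0, 0, 0, 0]}'

```text
t: 10.1
tool_pos: [542.2, 163.8, 35.6]
eef_rot: [180.0, -0.0, 80.9]
wrist_force: [-0.3, 0.9, 2.4]
gripper_width: 0.345
gripper_force: 30.0
```

Call:
jog_arm --motion '{"sx":[0, 0, 0], "sy":[0, 0, 0], "sz":[0.5, 0.5, 0.5], "rz":[0, 0, 0]}'

```text
t: 10.35
tool_pos: [542.3, 163.8, 35.6]
eef_rot: [180.0, -0.0, 80.9]
wrist_force: [-1.3, 0.1, 5.2]
gripper_width: 0.343
gripper_force: 30.0
```

Call:
jog_arm --motion '{"sx":[0, 0], "sy":[0, 0], "sz":[0, 0], "rz":[0, 0]}' --lines "2,4"

```text
tool_pos: [542.2, 163.8, 35.6]
eef_rot: [180.0, -0.0, 80.9]
wrist_force: [-1.1, -0.7, 7.3]
```

Call:
jog_arm --motion '{"sx":[0, -1, -1.8, -1.8, -1.8, -1.8], "sy":[0, 0, 0, 0, 0, 0], "sz":[-0.6, -0.6, -0.6, -0.6, -0.6, -0.6], "rz":[0, 0, 0, 0, 0, 0]}'

```text
t: 11.02
tool_pos: [542.3, 163.0, 35.6]
eef_rot: [179.9, -0.1, 81.0]
wrist_force: [0.1, 3.5, 4.4]
gripper_width: 0.343
gripper_force: 30.0
```

Run:
```python
from h import *
C=cams();t,s=C['top']['pixels'],C['side']['pixels']
cv2.imwrite('pics/top3.png',t);cv2.imwrite('pics/side3.png',s)
a=cv2.resize(t[200:250,180:275],None,fx=4,fy=4,interpolation=0);b=cv2.resize(s[130:225,225:295],None,fx=5.5,fy=6,interpolation=0)
a=cv2.copyMakeBorder(a,0,570-a.shape[0],0,0,0)
cv2.imwrite('pics/f.png',np.hstack([a,b]))
p=[542.3,162.1,np.radians(-9.13)]
for n in C: print(n,np.round(proj(C[n],place(p,rail(200)+rail(200,0),18)),1).tolist())
```

```text
top [[196.1, 216.1], [257.8, 226.7], [246.2, 234.9], [204.1, 227.7], [198.1, 217.1], [258.2, 227.4], [246.8, 235.4], [205.9, 228.4]]
side [[260.4, 142.8], [259.6, 190.9], [247.3, 182.7], [248.7, 150.0], [260.8, 154.0], [260.1, 202.3], [248.1, 194.1], [249.4, 161.3]]
```

View pics/f.png

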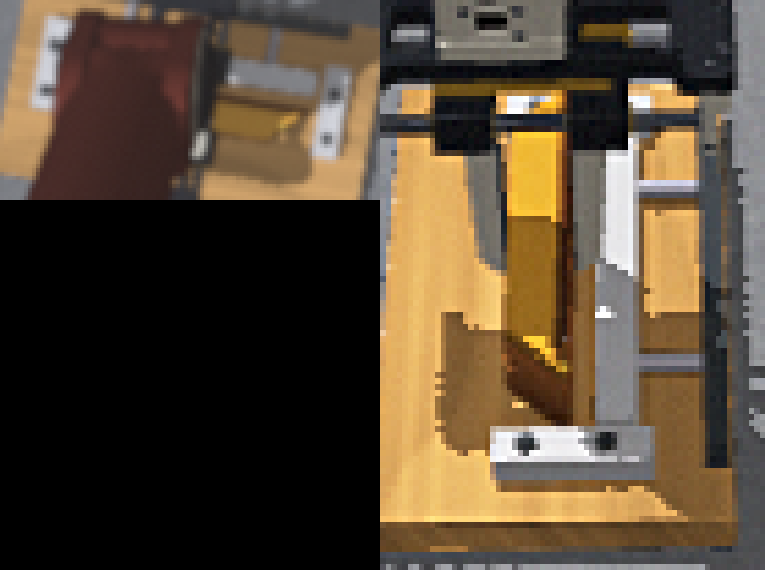

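The rail is flat on the bed between the stops. Its near outer tip at (572,370) fits a position within about 1 mm of centre, and the fence is about 12 mm ahead. I slide forward gently in small steps.

Call:
jog_arm --motion '{"sx":[0, 0, 0, 0, 0, 0, 0], "sy":[2, 4, 6, 8, 8, 8, 8], "sz":[-0.2, -0.2, -0.2, -0.2, -0.2, -0.2, -0.2], "rz":[0, 0, 0, 0, 0, 0, 0]}'

```text
t: 11.7
tool_pos: [545.6, 161.5, 35.6]
eef_rot: [-179.5, 0.0, 81.0]
wrist_force: [-6.2, 2.4, 11.9]
gripper_width: 0.344
gripper_force: 30.0
```

Call:
jog_arm --motion '{"sx":[0, 0, 0, 0, 0, 0, 0], "sy":[1, 2, 3, 4, 4, 4, 4], "sz":[0, 0, 0, 0, 0, 0, 0], "rz":[0, 0, 0, 0, 0, 0, 0]}'

```text
t: 12.28
tool_pos: [549.1, 160.5, 35.7]
eef_rot: [-179.4, 0.0, 81.0]
wrist_force: [-6.8, 1.7, 13.6]
gripper_width: 0.342
gripper_force: 30.0
```

Call:
jog_arm --motion '{"sx":[0, 0, 0, 0, 0, 0, 0], "sy":[1, 2, 3, 4, 4, 4, 4], "sz":[0, 0, 0, 0, 0, 0, 0], "rz":[0, 0, 0, 0, 0, 0, 0]}'

```text
t: 12.87
tool_pos: [552.9, 159.6, 35.7]
eef_rot: [-179.4, 0.1, 81.0]
wrist_force: [-7.5, 2.0, 14.4]
gripper_width: 0.342
gripper_force: 30.0
```

Call:
jog_arm --motion '{"sx":[0, 0, 0, 0, 0, 0], "sy":[0, 0, 0, 0, 0, 0], "sz":[-0.5, -1, -1, -1, -1, -1], "rz":[0, 0, 0, 0, 0, 0]}'

```text
t: 13.37
tool_pos: [556.2, 158.7, 35.7]
eef_rot: [-179.8, 0.1, 80.9]
wrist_force: [-4.1, 1.3, 1.3]
gripper_width: 0.342
gripper_force: 30.0
```

Call:
jog_arm --motion '{"sx":[0, 0, 0, 0, 0, 0], "sy":[1, 2, 2, 2, 2, 2], "sz":[0, 0, 0, 0, 0, 0], "rz":[0, 0, 0, 0, 0, 0]}'

```text
t: 13.87
tool_pos: [557.5, 158.5, 35.7]
eef_rot: [-179.7, 0.1, 80.9]
wrist_force: [-6.2, 0.6, 1.3]
gripper_width: 0.34
gripper_force: 30.0
```

Call:
jog_arm --motion '{"sx":[0, 0, 0, 0, 0, 0, 0], "sy":[1, 2, 3, 3, 3, 3, 3], "sz":[0, 0, 0, 0, 0, 0, 0], "rz":[0, 0, 0, 0, 0, 0, 0]}'

```text
t: 14.45
tool_pos: [558.9, 158.2, 35.7]
eef_rot: [-179.5, 0.1, 80.9]
wrist_force: [-7.6, 0.4, 5.1]
gripper_width: 0.342
gripper_force: 30.0
```

Call:
jog_arm --motion '{"sx":[0, 0, 0, 0, 0, 0, 0], "sy":[1, 2, 2, 2, 2, 2, 2], "sz":[0, 0, 0, 0, 0, 0, 0], "rz":[0, 0, 0, 0, 0, 0, 0]}'

```text
t: 15.03
tool_pos: [559.8, 158.1, 35.7]
eef_rot: [-179.4, 0.1, 80.9]
wrist_force: [-10.9, 1.6, 6.7]
gripper_width: 0.339
gripper_force: 30.0
```

Call:
jog_arm --motion '{"sx":[0, 0, 0, 0, 0, 0, 0, 0, 0, 0, 0, 0], "sy":[1, 2, 3, 4, 4, 4, 4, 4, 4, 4, 4, 4], "sz":[-0.3, -0.6, -0.6, -0.6, -0.6, -0.6, -0.6, -0.6, -0.6, -0.6, -0.6, -0.6], "rz":[0, 0, 0, 0, 0, 0, 0, 0, 0, 0, 0, 0]}'

```text
t: 16.03
tool_pos: [562.0, 157.7, 35.8]
eef_rot: [-179.2, 0.1, 80.9]
wrist_force: [-11.7, 1.3, 6.4]
gripper_width: 0.339
gripper_force: 30.0
```

Call:
jog_arm --motion '{"sx":[0, 0, 0, 0, 0, 0], "sy":[0, 0, 0, 0, 0, 0], "sz":[0, 0, 0, 0, 0, 0], "rz":[0, 0, 0, 0, 0, 0]}'

```text
t: 16.53
tool_pos: [562.0, 157.7, 35.8]
eef_rot: [-179.2, 0.1, 80.9]
wrist_force: [-11.9, 0.8, 6.6]
gripper_width: 0.342
gripper_force: 30.0
```

Call:
jog_arm --motion '{"sx":[0, 0, 0, 0, 0, 0, 0, 0, 0, 0, 0, 0], "sy":[0.5, 1, 1.5, 1.5, 1.5, 1.5, 1.5, 1.5, 1.5, 1.5, 1.5, 1.5], "sz":[-0.2, -0.4, -0.4, -0.4, -0.4, -0.4, -0.4, -0.4, -0.4, -0.4, -0.4, -0.4], "rz":[0, 0, 0, 0, 0, 0, 0, 0, 0, 0, 0, 0]}'

```text
t: 17.53
tool_pos: [562.7, 157.6, 35.8]
eef_rot: [-179.1, 0.1, 80.9]
wrist_force: [-12.3, 1.7, 5.3]
gripper_width: 0.338
gripper_force: 30.0
```

Run:
```python
from h import *
C=cams();t,s=C['top']['pixels'],C['side']['pixels'];s0=cv2.imread('pics/side0.png');t0=cv2.imread('pics/top0.png')
cv2.imwrite('pics/top4.png',t);cv2.imwrite('pics/side4.png',s)
f=lambda i:cv2.resize(i[130:225,225:295],None,fx=5.5,fy=6,interpolation=0)
cv2.imwrite('pics/g.png',np.hstack([f(s0),f(s)]))
q=[550,160.8,np.radians(-9.13)]
for d in(0,10):print(d,'fence near-end corners side',np.round(proj(C['side'],place(q,[(20+d,-100,30.5),(40+d,-100,30.5)])),1).tolist())
# where do the bystanders differ from the start?
for n,a,b in(('top',t0,t),('side',s0,s)):
    print(n,{k:int(cv2.absdiff(a[r[1]:r[3],r[0]:r[2]],b[r[1]:r[3],r[0]:r[2]]).max(2).mean()) for k,r in ({'short':(308,252,362,275),'tape':(310,148,344,178),'block':(403,216,440,246),'bottle':(105,208,135,236)} if n=='top' else {'short':(210,250,236,320),'tape':(345,240,388,278),'bottle':(228,66,256,124)}).items()})
```

```text
0 fence near-end corners side [[264.6, 198.7], [272.4, 198.6]]
10 fence near-end corners side [[268.5, 198.7], [276.3, 198.5]]
top {'short': 24, 'tape': 10, 'block': 10, 'bottle': 10}
side {'short': 27, 'tape': 7, 'bottle': 45}
```

View pics/g.png

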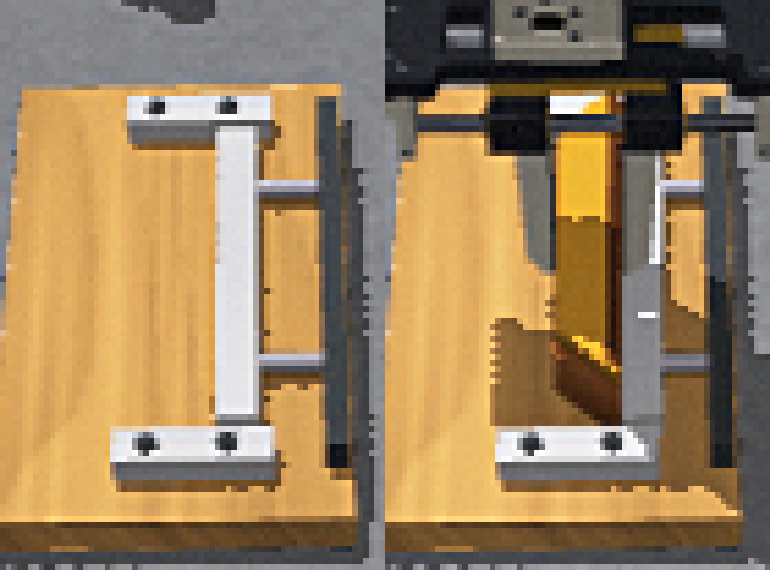

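The fence's rear edge moved from crop x=260 to 279 (664-385). That is about 3.5 px, or 9 mm, which agrees with the wrist force less friction. I hold, confirm the bystanders are in place, and then hand in.

Call:
jog_arm --motion '{"sx":[0, 0, 0, 0, 0, 0, 0, 0, 0, 0, 0, 0, 0, 0, 0, 0, 0, 0, 0, 0], "sy":[0.3, 0.3, 0.3, 0.3, 0.3, 0.3, 0.3, 0.3, 0.3, 0.3, 0.3, 0.3, 0.3, 0.3, 0.3, 0.3, 0.3, 0.3, 0.3, 0.3], "sz":[0, 0, 0, 0, 0, 0, 0, 0, 0, 0, 0, 0, 0, 0, 0, 0, 0, 0, 0, 0], "rz":[0, 0, 0, 0, 0, 0, 0, 0, 0, 0, 0, 0, 0, 0, 0, 0, 0, 0, 0, 0]}'

```text
t: 19.3
tool_pos: [562.8, 157.6, 35.8]
eef_rot: [-179.1, 0.1, 80.9]
wrist_force: [-11.9, 1.8, 5.4]
gripper_width: 0.342
gripper_force: 30.0
```

Call:
jog_arm --motion '{"sx":[0, 0, 0, 0, 0, 0], "sy":[0, 0, 0, 0, 0, 0], "sz":[0, 0, 0, 0, 0, 0], "rz":[0, 0, 0, 0, 0, 0]}'

```text
t: 19.8
tool_pos: [562.8, 157.6, 35.8]
eef_rot: [-179.1, 0.1, 81.0]
wrist_force: [-12.8, 1.0, 6.1]
gripper_width: 0.344
gripper_force: 30.0
```

Run:
```python
import cv2
for n,B in(('top',{'short':(308,252,362,275),'tape':(310,148,344,178),'block':(403,216,440,246),'bottle':(105,208,135,236)}),('side',{'short':(210,250,236,320),'tape':(345,240,388,278)})):
    a=cv2.imread(f'pics/{n}0.png');b=cv2.imread(f'pics/{n}4.png')
    for k,(x,y,X,Y) in B.items():
        m=cv2.minMaxLoc(cv2.matchTemplate(b[y-12:Y+12,x-12:X+12],a[y:Y,x:X],cv2.TM_CCOEFF_NORMED));print(n,k,m[3][0]-12,m[3][1]-12,round(m[1],2))
```

```text
top short 0 0 0.72
top tape 0 0 1.0
top block 0 0 1.0
top bottle 0 0 1.0
side short 0 0 0.82
side tape 0 0 1.0
```

```bash
python3 -c "
from rig import env
print(env.hand_in())"
```

```text
the job is handed in; nothing more can be done
None
```

I handed the job in at about 20 s with the gripper still pressing the long frame side against the fence: by my estimate about 9 N and 9 mm back, taken from the wrist force and camera because neither can be read directly; the hand-in returned no verdict, and in the last pictures the other four items had not moved.

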